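# Line up the wrench sockets by size

## Task

Stand the four loose steel wrench sockets upright, open ends up as they are now, one in the middle of each round rubber pad on the grey strip, lined up in order of size: the smallest next to the upright steel end plate, growing steadily to the largest at the other end. Let go of them all and leave them standing still.

Things in the scene. Friction and masses are not known exactly. Their poses are not given: they have to be found in the camera images.
- socket_26_center (a point): smallest of four plain steel wrench sockets: an upright cylinder 26 mm in diameter and 40 mm tall, open (dark hexagon) end up, loose. The point is its centre, half-way up (20 mm above its underside); z is its axis, up. Grip it across its diameter.
- socket_34_center (a point): second smallest of four plain steel wrench sockets: an upright cylinder 34 mm in diameter and 48 mm tall, open (dark hexagon) end up, loose. The point is its centre, half-way up (24 mm above its underside); z is its axis, up. Grip it across its diameter.
- socket_42_center (a point): second largest of four plain steel wrench sockets: an upright cylinder 42 mm in diameter and 56 mm tall, open (dark hexagon) end up, loose. The point is its centre, half-way up (28 mm above its underside); z is its axis, up. Grip it across its diameter.
- socket_50_center (a point): largest of four plain steel wrench sockets: an upright cylinder 50 mm in diameter and 64 mm tall, open (dark hexagon) end up, loose. The point is its centre, half-way up (32 mm above its underside); z is its axis, up. Grip it across its diameter.
- pad_a_top (a point): black round rubber pad, 58 mm in diameter, at the robot's left (+y) end of the strip; fixed. The point is the middle of its top face, 13 mm above the bench. Its y axis runs along the strip, its x axis across it. The strip is a grey plastic bar 400 mm long, 64 mm wide, 10 mm thick, with four such pads (a, b, c, d from left to right) 80 mm apart along it.
- pad_b_top (a point): black round rubber pad, 58 mm in diameter, second from the left; fixed. The point is the middle of its top face, 13 mm above the bench. Its y axis runs along the strip, its x axis across it. The strip is a grey plastic bar 400 mm long, 64 mm wide, 10 mm thick, with four such pads (a, b, c, d from left to right) 80 mm apart along it.
- pad_c_top (a point): black round rubber pad, 58 mm in diameter, third from the left; fixed. The point is the middle of its top face, 13 mm above the bench. Its y axis runs along the strip, its x axis across it. The strip is a grey plastic bar 400 mm long, 64 mm wide, 10 mm thick, with four such pads (a, b, c, d from left to right) 80 mm apart along it.
- pad_d_top (a point): black round rubber pad, 58 mm in diameter, at the robot's right (-y) end of the strip; fixed. The point is the middle of its top face, 13 mm above the bench. Its y axis runs along the strip, its x axis across it. The strip is a grey plastic bar 400 mm long, 64 mm wide, 10 mm thick, with four such pads (a, b, c, d from left to right) 80 mm apart along it.
- end_plate: upright bare steel plate standing across one end of the strip, 60 mm wide, 5 mm thick, 45 mm tall, fixed, its foot 20 mm wide along the strip; 65 mm from the middle of the nearest pad, at either the left (pad a) or the right (pad d) end. The origin is the middle of its underside, 10 mm above the bench. The other end of the strip carries only a flat black cap 5 mm thick.
Mind the look-alikes: they are no part of the job. What is shaped like the part that bears socket_26_center but orange is not meant.

How it is judged (in metres and radians):
At the end, for the whole second after the job is handed in: Counting pads from the end with the steel plate, the 26, 34, 42 and 50 mm sockets stand on the first, second, third and fourth pad, each centred within 12 mm, resting on the pad (height within 4 mm), open end up within about 7 degrees, released and at rest (((horizontal distance between end_plate and pad_a_top below 0.12 m and horizontal distance between socket_26_center and pad_a_top below 0.012 m and z of socket_26_center in the frame of pad_a_top between 0.016 and 0.024 m and horizontal distance between socket_34_center and pad_b_top below 0.012 m and z of socket_34_center in the frame of pad_b_top between 0.02 and 0.028 m and horizontal distance between socket_42_center and pad_c_top below 0.012 m and z of socket_42_center in the frame of pad_c_top between 0.024 and 0.032 m and horizontal distance between socket_50_center and pad_d_top below 0.012 m and z of socket_50_center in the frame of pad_d_top between 0.028 and 0.036 m) or (horizontal distance between end_plate and pad_d_top below 0.12 m and horizontal distance between socket_26_center and pad_d_top below 0.012 m and z of socket_26_center in the frame of pad_d_top between 0.016 and 0.024 m and horizontal distance between socket_34_center and pad_c_top below 0.012 m and z of socket_34_center in the frame of pad_c_top between 0.02 and 0.028 m and horizontal distance between socket_42_center and pad_b_top below 0.012 m and z of socket_42_center in the frame of pad_b_top between 0.024 and 0.032 m and horizontal distance between socket_50_center and pad_a_top below 0.012 m and z of socket_50_center in the frame of pad_a_top between 0.028 and 0.036 m)) and angle between each of socket_26_center, socket_34_center, socket_42_center, socket_50_center's own z axis and vertical below 0.12 rad and linear speed of each of socket_26, socket_34, socket_42, socket_50 below 0.02 m/s and angular speed of each of socket_26, socket_34, socket_42, socket_50 below 0.2 rad/s); the robot touches nothing.
It also fails if it takes over 120 s, if anything falls off the work surface, if the arm or the gripper's body presses on something with over 40 N, if the wrist force passes 120 N, or if a joint passes its speed limit or range.

## Robot

A 6-joint arm with a two-finger parallel gripper is mounted at the origin on the work surface. World frame = base frame: x ahead of the robot, y to its left, z up, the work surface at z = 0. Lengths are in mm, angles in rad, forces in N, time in s.
With the tool pointing down it reaches from about 225 to 725 mm from the base axis. Payload 3.1 kg.
Tool frame: the origin (TCP) lies at the very end of the fingers, on their centre line; the grasp point (between the pads) lies grasp_offset behind it (grasp_offset is the distance from the TCP to the grasp point, in mm); z points along the fingers, y is the line along which they close (so a half turn about z gives the same grasp; the last joint's range is limited). The gripper opens to 85 mm and grips with 20 to 120 N. Pads are 22 mm wide; open, the fingers measure 114 mm over their backs; the gripper's body (76 mm by 85 mm) begins 54 mm behind the grasp point. The pads swing forward as they close: fully open they stand 13 mm farther back than shut.
Start: joints at [1.1, 0.048, 0.099, 1.622, 0, 1.443], TCP at [176.473, 494.444, 231.312] pointing down, gripper open.
Joint ranges: [-2.91, 2.91], [-0.99, 1.94], [-1.21, 1.42], [-2.12, 2.29], [-1.49, 1.47], [-3.14, 3.14]. Speed limits (rad/s): [2.79, 2.79, 3.14, 3.14, 3.14, 3.14].

## Interface

Orientations are given as [roll, pitch, yaw] about the fixed x, y, z axes, in that order (R = Rz(yaw) Ry(pitch) Rx(roll)).
In Python, from rig import state, capture, camera_info, close_job, boxes_of, outline_of, grasp_offset gives the robot as it stands.
- The arm moves only by the shell command python3 -m handwheel 'ROWS' [FORCE]. ROWS is JSON, a list of rows, each a list of 5 numbers: the shift along the tool's x, y, z in cm, then the turn about the tool's z in rad, then the opening, from 0 (shut) to 1 (fully open). In form: [[dx, dy, dz, turn, jaw], ...]. A call has 1 to 5 rows; each row shifts and turns the commanded pose from where the row before left it, along the tool's axes as they then stand; what a row does not reach is not made up. A row lasts 1/12 s, in which the tool goes at most 41.7 mm and 7.16 degrees, less where a joint would pass 70% of its speed; a pose out of reach is approached as far as the arm can. A call is refused whole if a number of a shift passes 4.17 or a number of a turn 0.125, either way. A call with a gripper value outside its range is refused whole. The fingers move at their own pace and stop on an object; FORCE is the grip in N (left out, the last holds). Time passes only in rows, so rows that do not move let the fingers close. It gives the time, the measured TCP pose, the force, the opening and the grip force at its end, in the units of the state.
- state(): the state, without advancing time (a new reading comes with each control period).
- capture(name): name is "side" or "top" or "wrist"; returns (picture, depth): 400x640x3 uint8, red, green, blue; 400x640 float32, mm along the optical axis (not along the pixel's ray), 0 where there is no reading.
- camera_info(name): a dict with "fx", "fy", "cx", "cy" (pixels), "R" (3x3) and "t" (3): a world point X has camera coordinates R X + t. Camera axes: x right, y down, z forward; pixel columns grow to the right and rows downward; lengths in mm; the calibration is good to about 2 mm. The wrist camera is an equidistant fisheye: a pixel r from the principal point sees the ray r / f radians off the axis. A picture is of the moment at which its call begins: read the wrist's pose just before it. camera_info takes no time and is no camera call; for the wrist camera it gives the pose at the moment of the call.
- close_job(): hands the job in; it is judged then, once.
Trained networks look in the newest picture that a camera, given by its name, has taken for a name from the list of things; names that differ only in an ending like _2 or _b are one class to them, and where a whole thing is asked for, a point or a joint stands for the part that bears it (a point fixed in the world has none). Each returns a list of dicts, best first, with "confidence" (0 to 1); they miss things now and then, are a little off and sometimes report something else, mostly with a low value. They report only what shows in the picture. A call takes as long as a camera call. They do not tell look-alikes from the thing itself.
- boxes_of(camera, name): "extent" ([left, top, right, bottom] in pixels, round what is visible of it).
- outline_of(camera, name): "region" (400x640 bool, what is visible of it) and "extent" ([left, top, right, bottom] in pixels, round what is visible of it).
The state is a dict: "clock": time; "joint_positions": joint angles; "joint_vel": joint speeds; "tau": joint torques, N m; "tool_pos": TCP position; "eef_rot": TCP orientation; "force": force on the tool from outside, world axes, zero at the start; "torque": the same for the moment, N m; "gripper_width": finger opening in mm; "finger_force": force on a finger pad.
Only numpy, scipy, OpenCV 4.12 (cv2) and the standard library are available. Lean on these libraries where they do the work, as an engineer would, in place of code of your own. Each camera call takes 0.05 s, during which the arm holds its last target. There are 200 camera calls.

## Working session

There is one attempt and no reset: what is moved stays moved. The work goes in short steps, Python scripts to look and compute and a shell command to move; the robot and the scene stay as the last step left them, time stands still between calls to the robot, and variables do not carry over. Pictures are saved under pics/ and viewed, at most 14 in all, crops included, and the job is handed in when it is done.

```bash
mkdir -p pics; ls; python3 - <<'E'
from rig import *
import cv2
s=state();print(s,grasp_offset)
for n in("top","side"):
    p,d=capture(n);cv2.imwrite(f"pics/{n}0.png",p[:,:,::-1]);i=camera_info(n);print(n,i)
E
```

```text
pics
{'clock': 0.0, 'joint_positions': array([ 1.10023475e+00,  4.87617944e-02,  9.75693877e-02,  1.62200887e+00,
       -3.83677732e-06,  1.44300064e+00]), 'joint_vel': array([-1.10332218e-03, -1.00937076e-04, -8.42643819e-04,  8.09012484e-05,
        1.07482447e-04,  1.27194712e-03]), 'tau': array([ 2.15018889e-05, -3.38780594e+01,  3.20015717e+01,  2.03165563e-02,
       -1.39652834e-04, -1.31357538e-07]), 'tool_pos': array([176.17456265, 493.89519928, 230.09717042]), 'eef_rot': array([-3.13920683e+00, -3.02699925e-04,  2.79882641e+00]), 'force': array([-0.1902129 ,  0.40784298,  0.19826184]), 'torque': array([ 0.01263348, -0.01505989, -0.00414765]), 'finger_force': 0.0, 'gripper_width': 85.56195145317514} 18.700000000000003
top {'fx': 440.9980595942047, 'fy': 440.9980595942047, 'cx': 309.6117460789306, 'cy': 192.91173607325882, 'R': array([[-0.04730372, -0.99886403,  0.00574589],
       [-0.97083707,  0.04462145, -0.23555108],
       [ 0.23502711, -0.01672076, -0.97184499]]), 't': array([  23.77975862,  567.18420348, 1047.97587098])}
side {'fx': 502.5234758525277, 'fy': 502.5234758525277, 'cx': 311.5238739748032, 'cy': 194.7519559913065, 'R': array([[ 0.77082517, -0.63687935,  0.01460295],
       [-0.40876827, -0.51206034, -0.75544868],
       [ 0.48860725,  0.57634964, -0.65504507]]), 't': array([-400.66375046,  265.60498019,  865.90272998])}
```

View pics/top0.png

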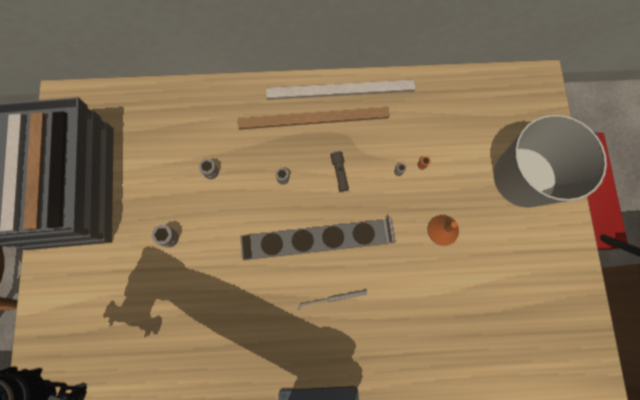

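View pics/side0.png

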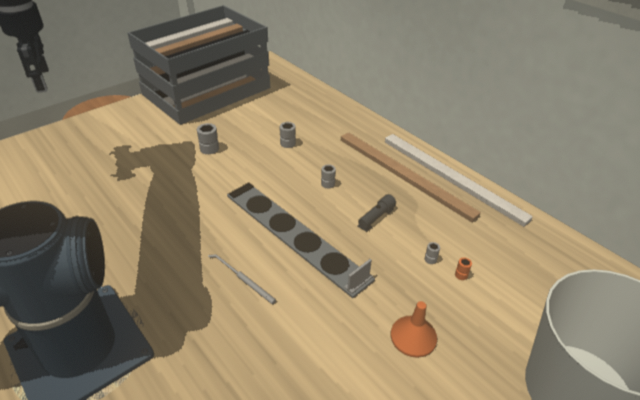

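The top view shows the steel plate at the right end (393,230), so pad d is first. The sockets are 50 at (165,235), 42 at (208,167), 34 at (282,174) and 26 at (400,168), with the orange decoy at (424,161). The side view agrees.

```bash
cat > h.py <<'E'
from rig import *
import numpy as np, cv2
from scipy.optimize import least_squares
S={26:40,34:48,42:56,50:64}
def proj(i,X):
    c=np.asarray(X,float)@np.array(i["R"]).T+i["t"]; return np.c_[c[:,0]/c[:,2]*i["fx"]+i["cx"],c[:,1]/c[:,2]*i["fy"]+i["cy"]]
def ray(i,u,v,z):
    R=np.array(i["R"]);d=R.T@[(u-i["cx"])/i["fx"],(v-i["cy"])/i["fy"],1];o=-R.T@i["t"];return o+d*(z-o[2])/d[2]
def cyl(i,x,y,r,z0,z1):
    a=np.linspace(0,2*np.pi,48)
    P=proj(i,[(x+r*np.cos(t),y+r*np.sin(t),z) for z in(z0,z1) for t in a]).astype(np.float32)
    m=cv2.moments(cv2.convexHull(P));return np.array([m["m10"]/m["m00"],m["m01"]/m["m00"]])
def find(cam,name,r,z0,z1):
    i=camera_info(cam);out=[]
    for o in outline_of(cam,name):
        v,u=np.nonzero(o["region"])
        if len(u)<8: continue
        c=np.array([u.mean(),v.mean()]);g=ray(i,*c,(z0+z1)/2)
        s=least_squares(lambda q:cyl(i,q[0],q[1],r,z0,z1)-c,g[:2]).x
        out.append((round(o["confidence"],2),s.round(1),c.round(1),len(u)))
    return out
E
python3 - <<'E'
from h import *
for cam in("top","side"):
    capture(cam)
    for d,h in S.items(): 
        print(cam,d,*find(cam,f"socket_{d}_center",d/2,0,h),sep="\n  ")
    i=camera_info(cam)
    p,_=capture(cam)
    # dark pads: threshold near the strip
    g=p.max(axis=2); x0,y0,x1,y1={"top":(238,215,400,265),"side":(225,180,360,280)}[cam]
    m=np.zeros_like(g);m[y0:y1,x0:x1]=(g[y0:y1,x0:x1]<48)
    n,_,st,c=cv2.connectedComponentsWithStats(m)
    for k in range(1,n):
        if st[k,4]>60: print(cam,"dark",st[k],c[k].round(1),ray(i,*c[k],13).round(1))
    if cam=="top": print(find("top","end_plate",20,10,55))
E
```

```text
top
  26
  (0.55, array([ 634.2, -247.2]), array([399.6, 168.8]), 115)
  (0.46, array([ 649.8, -313.5]), array([423.5, 162.2]), 112)
top
  34
  (0.55, array([629.2,  67.8]), array([281.9, 175.3]), 185)
  (0.21, array([454.4,  20.5]), array([302.6, 240. ]), 356)
top
  42
  (0.79, array([656.5, 262.1]), array([208.1, 168.2]), 325)
top
  50
  (0.9, array([481.8, 370. ]), array([164.6, 235.3]), 464)
[(0.51, array([ 471.2, -199.3]), array([388.1, 229.1]), 163)]
side
  26
  (0.76, array([ 648.4, -311.8]), array([462.9, 268.3]), 270)
  (0.72, array([ 633. , -245.9]), array([431.8, 252.6]), 250)
side
  34
side
  42
  (0.77, array([655.3, 264. ]), array([287.4, 134.3]), 388)
  (0.29, array([444.2,   8.7]), array([281.8, 222.2]), 371)
side
  50
  (0.61, array([480.3, 372.8]), array([207.7, 138. ]), 564)
```

```bash
python3 - <<'E'
from h import *
for cam in("top","side"):
    p,_=capture(cam);i=camera_info(cam)
    for n,g in (("top",[(272,244),(302,240),(333,237),(364,233)]),("side",[(259,204),(282,222),(308,242),(335,263)])):
        if n!=cam: continue
        gr=p.max(axis=2)
        for x,y in g:
            w=gr[y-13:y+14,x-16:x+17];t,m=cv2.threshold(w.copy(),0,255,cv2.THRESH_BINARY_INV+cv2.THRESH_OTSU)
            k,l,st,c=cv2.connectedComponentsWithStats(m);b=l[13,16]
            cc=c[b]+[x-16,y-13];print(cam,t,st[b],cc.round(1),ray(i,*cc,13).round(1))
E
```

```text
top 88.0 [  5   2  22  23 401] [271.5 243.7] [450.6 101.2  13. ]
top 88.0 [  5   3  23  22 405] [302.2 240.4] [455.5  21.6  13. ]
top 87.0 [  5   2  22  22 395] [332.7 236.7] [461.4 -58.1  13. ]
top 87.0 [  4   3  23  22 394] [363.2 233.3] [ 466.5 -137.9   13. ]
side 145.0 [  0   0  33  27 738] [258.1 204.8] [445.7  99.6  13. ]
side 141.0 [  0   0  33  27 753] [281.2 222.8] [451.2  20.7  13. ]
side 133.0 [  0   0  33  27 764] [307.1 242.8] [457.3 -60.8  13. ]
side 106.0 [  1   2  30  23 540] [334.2 263.2] [ 464.2 -138.2   13. ]
```

```bash
python3 -m handwheel '[[0,0,0,0.12,1],[0,0,0,0.12,1],[0,0,0,0.12,1],[0,0,0,0.12,1],[0,0,0,0.12,1]]' 40;python3 -m handwheel '[[0,0,0,0.12,1],[0,0,0,0.12,1],[0,0,0,0.12,1],[0,0,0,0.12,1],[0,0,0,0.12,1]]'
```

```text
clock: 1.27
tool_pos: [176.5, 494.4, 231.3]
eef_rot: [3.142, -0.0, 2.193]
force: [0.0, 0.1, 0.7]
gripper_width: 85.3
finger_force: 0.0
clock: 1.68
tool_pos: [176.5, 494.5, 231.3]
eef_rot: [3.142, -0.0, 1.593]
force: [0.2, -0.1, 0.2]
gripper_width: 85.7
finger_force: 0.0
```

```bash
python3 -m handwheel '[[0,0,0,-0.044,1],[-1.43,2.96,1,0,1],[-1.43,2.96,1,0,1],[-1.43,2.96,1,0,1],[-1.43,2.96,1,0,1]]' 40;python3 -m handwheel '[[-1.43,2.96,1,0,1],[-1.43,2.96,1,0,1],[-1.43,2.96,1,0,1],[-1.43,2.96,1,0,1],[-1.43,2.96,1,0,1]]';python3 -m handwheel '[[-1.43,2.96,1,0,1],[0,0,0,0,1],[0,0,0,0,1]]'
python3 - <<'E'
from h import *
i=camera_info("wrist");print(i)
p,d=capture("wrist");cv2.imwrite("pics/w1.png",p[:,:,::-1])
E
```

```text
clock: 2.1
tool_pos: [299.8, 445.5, 191.1]
eef_rot: [3.141, -0.001, 1.644]
force: [-0.5, 1.0, 0.4]
gripper_width: 85.4
finger_force: 0.0
clock: 2.52
tool_pos: [452.9, 384.4, 140.9]
eef_rot: [3.141, -0.0, 1.643]
force: [0.4, 0.4, -0.2]
gripper_width: 85.5
finger_force: 0.0
clock: 2.77
tool_pos: [482.7, 371.6, 129.7]
eef_rot: [-3.139, 0.001, 1.64]
force: [-1.1, 0.4, -0.2]
gripper_width: 85.6
finger_force: 0.0
{'fx': 309.70691628693146, 'fy': 309.70691628693146, 'cx': 318.7415792055779, 'cy': 189.0795512705321, 'R': array([[ 0.99752713,  0.07026884, -0.00138324],
       [ 0.06691265, -0.94349416,  0.3245635 ],
       [ 0.02150162, -0.32385345, -0.9458629 ]]), 't': array([-507.74794379,  308.81650752,  394.54806009])}
```

View pics/w1.png

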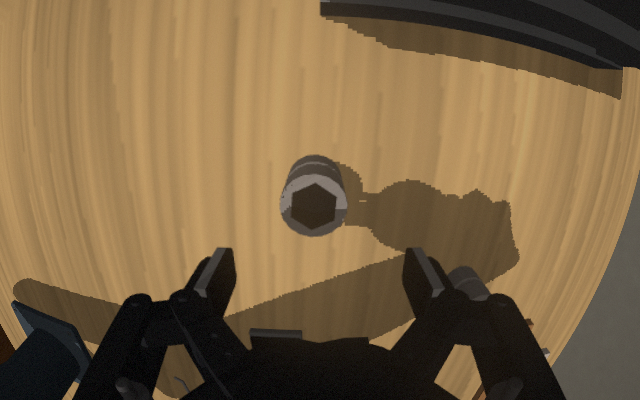

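The 50 socket's rim is centred at about (314,205), between the fingers laterally. I'll compute its position.

```bash
cat >> h.py <<'E'
def wray(i,u,v,z):
    R=np.array(i["R"]);q=np.array([u-i["cx"],v-i["cy"]])/i["fx"];a=np.hypot(*q)
    d=R.T@np.r_[q/max(a,1e-9)*np.sin(a),np.cos(a)];o=-R.T@i["t"];return o+d*(z-o[2])/d[2]
def tool(w):  # world mm delta -> tool cm shifts at the current pose
    y=state()["eef_rot"][2];x=np.array([np.cos(y),np.sin(y)]);return (np.array([x@w[:2],np.array([x[1],-x[0]])@w[:2]])/10).round(2)
def wcyl(name,d,z0=0,show=True):
    """wrist: centre of the bright rim top from outline's lower edge (near side) : fit silhouette"""
    i=camera_info("wrist");R=np.array(i["R"]);p,_=capture("wrist");res=[]
    h=S[d];a=np.linspace(0,2*np.pi,48)
    def sil(q):
        X=np.array([(q[0]+d/2*np.cos(t),q[1]+d/2*np.sin(t),z) for z in(z0,z0+h) for t in a])@R.T+i["t"]
        rr=np.hypot(X[:,0],X[:,1]);th=np.arctan2(rr,X[:,2])*i["fx"]
        P=np.c_[X[:,0]/rr*th+i["cx"],X[:,1]/rr*th+i["cy"]].astype(np.float32)
        m=cv2.moments(cv2.convexHull(P));return np.array([m["m10"]/m["m00"],m["m01"]/m["m00"]])
    for o in outline_of("wrist",name):
        v,u=np.nonzero(o["region"])
        if len(u)<30: continue
        c=np.array([u.mean(),v.mean()]);g=wray(i,*c,z0+h/2)[:2]
        s=least_squares(lambda q:sil(q)-c,g).x;t=state()["tool_pos"]
        res.append((round(o["confidence"],2),s.round(1),c.round(1),"tool shift cm",tool(s-t[:2])))
    return res
E
python3 - <<'E'
from h import *
print(wcyl("socket_50_center",50)); print(wray(camera_info("wrist"),314,205,64),state()["tool_pos"],state()["eef_rot"])
E
```

```text
[(0.81, array([479. , 369.6]), array([314.5, 197.9]), 'tool shift cm', array([-0.39, -0.26]))]
[478.29879654 372.40910686  64.        ] [481.36411109 373.67720379 131.86697321] [ 3.14149336e+00 -5.25778190e-04  1.64365706e+00]
```

```bash
python3 -m handwheel '[[-0.2,-0.25,2.8,0,1],[0,0,2.8,0,1],[0,0,2.8,0,1],[0,0,2.9,0,1],[0,0,0,0,1]]' 40;python3 -m handwheel '[[0,0,0,0,0],[0,0,0,0,0],[0,0,0,0,0],[0,0,0,0,0],[0,0,0,0,0]]';python3 -m handwheel '[[0,0,0,0,0],[0,0,-1,0,0],[0,0,-3,0,0],[0,0,-3,0,0],[0,0,-2,0,0]]'
```

```text
clock: 3.33
tool_pos: [473.9, 369.1, 12.1]
eef_rot: [-3.131, 0.005, 1.645]
force: [-1.2, -1.2, -1.5]
gripper_width: 85.4
finger_force: 0.0
clock: 3.75
tool_pos: [481.0, 372.6, 22.0]
eef_rot: [3.138, -0.003, 1.643]
force: [-2.5, 0.4, 6.3]
gripper_width: 48.9
finger_force: 42.8
clock: 4.17
tool_pos: [480.3, 370.9, 110.8]
eef_rot: [3.14, -0.0, 1.643]
force: [1.2, 0.5, -3.8]
gripper_width: 48.9
finger_force: 42.9
```

```bash
python3 -m handwheel '[[-2.97,-0.54,0,0,0],[-2.97,-0.54,0,0,0],[-2.97,-0.54,0,0,0],[-2.97,-0.54,0,0,0],[-2.97,-0.54,0,0,0]]';python3 -m handwheel '[[-2.97,-0.54,0,0,0],[-2.97,-0.54,0,0,0],[-2.97,-0.54,0,0,0],[-2.97,-0.54,0,0,0],[0,0,0,0,0]]';python3 -m handwheel '[[0,0,0,0,0],[0,0,0,0,0]]'
python3 - <<'E'
from h import *
print(camera_info("wrist"))
p,d=capture("wrist");cv2.imwrite("pics/w2.png",p[:,:,::-1])
E
```

```text
clock: 4.58
tool_pos: [462.7, 219.2, 108.1]
eef_rot: [-3.141, 0.001, 1.643]
force: [0.7, -0.3, -5.0]
gripper_width: 49.3
finger_force: 43.2
clock: 5.0
tool_pos: [449.4, 95.7, 108.2]
eef_rot: [-3.14, 0.005, 1.637]
force: [-0.2, 0.2, -4.7]
gripper_width: 49.1
finger_force: 43.2
clock: 5.17
tool_pos: [450.3, 100.8, 108.3]
eef_rot: [-3.142, -0.0, 1.642]
force: [-0.0, 0.5, -4.9]
gripper_width: 49.3
finger_force: 43.2
{'fx': 309.70691628693146, 'fy': 309.70691628693146, 'cx': 318.7415792055779, 'cy': 189.0795512705321, 'R': array([[ 0.99736181,  0.07257973,  0.00126531],
       [ 0.06828033, -0.94391319,  0.32305679],
       [ 0.02464172, -0.32211811, -0.94637873]]), 't': array([-456.87927271,   61.98689126,  285.84950532])}
```

View pics/w2.png

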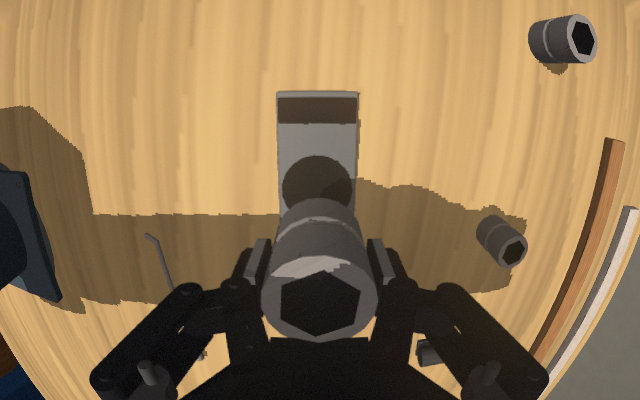

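Pad a shows with its left edge at (282,188), right at (352,188) and far edge at (317,156), with the held socket over its near part. Next I'll convert these to world coordinates.

```bash
python3 - <<'E'
from h import *
i=camera_info("wrist")
for u,v,z in((282,188,13),(352,188,13),(317,156,13),(276,92,15),(358,92,15)): print(wray(i,u,v,z).round(1))
l,r,t=[wray(i,*q,13)[:2] for q in((282,188),(352,188),(317,156))]
ax=np.array([-.067,.998]);print("center est",t-29*ax,state()["tool_pos"])
# circle of R=29 through edge points
p,_=capture("wrist")
s=least_squares(lambda c:[np.hypot(*(q-c))-29 for q in(l,r,t)],(l+r)/2);print(s.x,s.fun)
E
```

```text
[420.7 101.9  13. ]
[477.6 106.1  13. ]
[447.2 130.5  13. ]
[412.7 178.7  15. ]
[474.4 183.1  15. ]
center est [449.19095644 101.54960187] [450.41079966 101.29856327 108.35411231]
[449.33298698 101.50110237] [-0.37408264 -0.37418489  0.0653817 ]
```

```bash
python3 -m handwheel '[[0,-0.1,2.5,0,0],[0,0,2.5,0,0],[0,0,1.9,0,0],[0,0,0.6,0,0],[0,0,0.1,0,0]]';python3 -m handwheel '[[0,0,0.05,0,0],[0,0,0,0,0],[0,0,0,0,1],[0,0,0,0,1],[0,0,0,0,1]]';python3 -m handwheel '[[0,0,0,0,1],[0,0,0,0,1],[0,0,-3,0,1],[0,0,-3.5,0,1],[0,0,-3.5,0,1]]'
python3 - <<'E'
from h import *
s=state();print(s["tool_pos"],s["force"])
for t in((656,263),(629,67.8)): print(tool(np.array(t)-s["tool_pos"][:2]))
E
```

```text
clock: 5.68
tool_pos: [448.4, 101.8, 33.9]
eef_rot: [-3.139, -0.0, 1.645]
force: [-6.7, -0.4, 10.1]
gripper_width: 49.5
finger_force: 44.3
clock: 6.1
tool_pos: [450.7, 101.4, 32.8]
eef_rot: [3.139, 0.0, 1.644]
force: [0.3, -0.7, 0.7]
gripper_width: 82.7
finger_force: 0.0
clock: 6.52
tool_pos: [448.2, 100.6, 131.7]
eef_rot: [-3.139, 0.0, 1.643]
force: [1.3, 0.1, -0.4]
gripper_width: 85.4
finger_force: 0.0
[448.18530064 100.6479314  131.72051105] [ 1.26777716  0.08990007 -0.44423054]
[14.7  21.89]
[-4.58 17.8 ]
```

```bash
python3 -m handwheel '[[2.1,3.12,0,0,1],[2.1,3.12,0,0,1],[2.1,3.12,0,0,1],[2.1,3.12,0,0,1],[2.1,3.12,0,0,1]]';python3 -m handwheel '[[2.1,3.12,0,0,1],[2.1,3.12,0,0,1],[0,0,0,0,1],[0,0,0,0,1],[0,0,0,0,1]]'
python3 - <<'E'
from h import *
print(wcyl("socket_42_center",42),state()["tool_pos"])
E
```

```text
clock: 6.93
tool_pos: [598.8, 217.9, 131.7]
eef_rot: [3.141, -0.0, 1.643]
force: [0.6, 0.2, -0.2]
gripper_width: 85.5
finger_force: 0.0
clock: 7.35
tool_pos: [656.2, 262.9, 130.6]
eef_rot: [-3.139, 0.001, 1.643]
force: [1.0, -0.2, 0.1]
gripper_width: 85.5
finger_force: 0.0
[(0.69, array([653.4, 261.7]), array([315. , 193.1]), 'tool shift cm', array([-0.06, -0.28]))] [656.18813082 262.46265874 133.10287584]
```

```bash
python3 -m handwheel '[[-0.05,-0.25,2.8,0,1],[0,0,2.8,0,1],[0,0,2.8,0,1],[0,0,2.9,0,1],[0,0,0.2,0,1]]' 40;python3 -m handwheel '[[0,0,0,0,0],[0,0,0,0,0],[0,0,0,0,0],[0,0,0,0,0],[0,0,0,0,0]]';python3 -m handwheel '[[0,0,0,0,0],[0,0,-1,0,0],[0,0,-3,0,0],[0,0,-3,0,0],[0,0,-2,0,0]]'
python3 - <<'E'
from h import *
s=state();print(s["tool_pos"],s["force"],tool(np.array((454.5,21.5))-s["tool_pos"][:2]))
E
```

```text
clock: 7.87
tool_pos: [648.9, 260.1, 11.5]
eef_rot: [-3.132, 0.002, 1.642]
force: [-1.0, -0.5, -1.1]
gripper_width: 85.5
finger_force: 0.0
clock: 8.28
tool_pos: [656.1, 263.0, 21.1]
eef_rot: [3.136, -0.001, 1.643]
force: [-1.8, 0.1, 6.4]
gripper_width: 41.0
finger_force: 41.3
clock: 8.7
tool_pos: [655.1, 262.7, 110.1]
eef_rot: [3.139, -0.001, 1.643]
force: [1.3, 0.6, -1.1]
gripper_width: 41.1
finger_force: 41.2
[655.0786471  262.68366315 110.14352459] [ 1.26182006  0.58966118 -1.14387797] [-22.61 -21.74]
```

```bash
python3 -m handwheel '[[-2.83,-2.72,0,0,0],[-2.83,-2.72,0,0,0],[-2.83,-2.72,0,0,0],[-2.83,-2.72,0,0,0],[-2.83,-2.72,0,0,0]]';python3 -m handwheel '[[-2.83,-2.72,0,0,0],[-2.83,-2.72,0,0,0],[-2.83,-2.72,0,0,0],[0,0,0,0,0],[0,0,0,0,0]]';python3 -m handwheel '[[0,0,0,0,0],[0,0,0,0,0]]'
python3 - <<'E'
from h import *
print(state()["tool_pos"],tool(np.array((454.5,21.5))-state()["tool_pos"][:2]))
p,d=capture("wrist");cv2.imwrite("pics/w3.png",p[:,:,::-1])
E
```

```text
clock: 9.12
tool_pos: [527.6, 110.4, 107.2]
eef_rot: [3.141, 0.0, 1.643]
force: [-0.2, -1.4, -2.3]
gripper_width: 41.4
finger_force: 41.4
clock: 9.53
tool_pos: [452.3, 19.7, 107.0]
eef_rot: [3.141, -0.0, 1.639]
force: [0.3, 0.3, -2.0]
gripper_width: 41.3
finger_force: 41.7
clock: 9.7
tool_pos: [454.7, 21.5, 107.6]
eef_rot: [3.14, -0.0, 1.644]
force: [0.9, -0.2, -2.3]
gripper_width: 41.3
finger_force: 41.7
[454.70914942  21.46969545 107.64709685] [ 0.   -0.02]
```

View pics/w3.png

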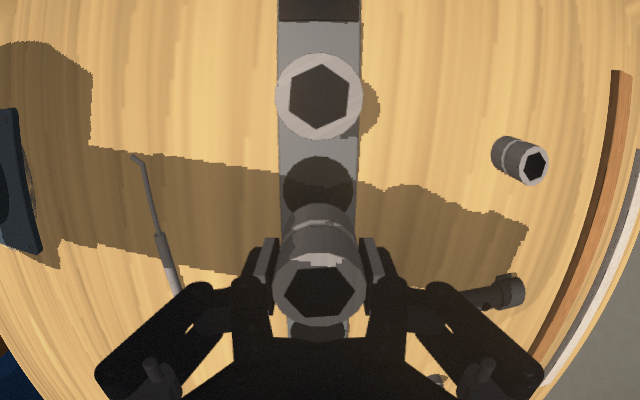

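The 50 socket stands on pad a at (319,96), centred across the strip. The held 42 socket sits over pad b, which shows at (318,185). I'll lower it.

```bash
python3 -m handwheel '[[0,0,2.5,0,0],[0,0,2.5,0,0],[0,0,1.9,0,0],[0,0,0.6,0,0],[0,0,0.1,0,0]]';python3 -m handwheel '[[0,0,0.05,0,0],[0,0,0,0,0],[0,0,0,0,1],[0,0,0,0,1],[0,0,0,0,1]]';python3 -m handwheel '[[0,0,0,0,1],[0,0,0,0,1],[0,0,-3,0,1],[0,0,-3.5,0,1],[0,0,-3.5,0,1]]'
python3 - <<'E'
from h import *
s=state();print(s["tool_pos"],s["force"],tool(np.array((627,67.8))-s["tool_pos"][:2]))
E
```

```text
clock: 10.17
tool_pos: [453.5, 22.0, 32.5]
eef_rot: [-3.14, -0.0, 1.645]
force: [-5.1, 0.3, 11.8]
gripper_width: 40.8
finger_force: 44.6
clock: 10.58
tool_pos: [454.7, 21.3, 31.0]
eef_rot: [3.14, 0.0, 1.644]
force: [1.3, -0.2, -0.8]
gripper_width: 75.2
finger_force: 0.0
clock: 11.0
tool_pos: [452.2, 21.1, 130.2]
eef_rot: [-3.138, -0.001, 1.643]
force: [1.0, -1.3, 1.1]
gripper_width: 85.4
finger_force: 0.0
[452.17411391  21.05961279 130.15884296] [ 0.97396142 -1.29198776  1.08488857] [ 3.41 17.77]
```

```bash
python3 -m handwheel '[[0.67,3.5,0,0,1],[0.67,3.5,0,0,1],[0.67,3.5,0,0,1],[0.67,3.5,0,0,1],[0.67,3.5,0,0,1]]';python3 -m handwheel '[[0,0,0,0,1],[0,0,0,0,1],[0,0,0,0,1]]'
python3 - <<'E'
from h import *
print(wcyl("socket_34_center",34),state()["tool_pos"])
E
```

```text
clock: 11.42
tool_pos: [627.2, 67.4, 130.1]
eef_rot: [3.141, 0.0, 1.643]
force: [-0.7, -0.9, 0.3]
gripper_width: 85.1
finger_force: 0.0
clock: 11.67
tool_pos: [624.9, 66.9, 129.5]
eef_rot: [-3.139, -0.0, 1.643]
force: [-0.4, 1.2, 0.7]
gripper_width: 85.2
finger_force: 0.0
[(0.9, array([626.1,  67.5]), array([320.1, 189.3]), 'tool shift cm', array([0.07, 0.14]))] [624.74120574  66.68333557 131.09421274]
```

```bash
python3 -m handwheel '[[0.05,0.1,3.2,0,1],[0,0,3.2,0,1],[0,0,3.0,0,1],[0,0,1.8,0,1],[0,0,0.5,0,1]]' 40;python3 -m handwheel '[[0,0,0,0,0],[0,0,0,0,0],[0,0,0,0,0],[0,0,0,0,0],[0,0,0,0,0]]';python3 -m handwheel '[[0,0,0,0,0],[0,0,-1,0,0],[0,0,-3,0,0],[0,0,-3,0,0],[0,0,-2,0,0]]';python3 -m handwheel '[[0,0,0,0,0],[0,0,0,0,0]]'
python3 - <<'E'
from h import *
s=state();print(s["tool_pos"],s["force"],tool(np.array((459.5,-58.3))-s["tool_pos"][:2]))
E
```

```text
clock: 12.18
tool_pos: [622.2, 67.1, 9.8]
eef_rot: [-3.135, -0.0, 1.642]
force: [-2.1, 0.2, -0.0]
gripper_width: 85.8
finger_force: 0.0
clock: 12.6
tool_pos: [628.3, 67.5, 16.2]
eef_rot: [3.137, 0.0, 1.643]
force: [-1.5, -0.6, 4.8]
gripper_width: 33.4
finger_force: 40.1
clock: 13.02
tool_pos: [627.2, 67.6, 106.1]
eef_rot: [3.139, 0.0, 1.643]
force: [1.0, -1.1, -0.9]
gripper_width: 33.2
finger_force: 40.2
clock: 13.18
tool_pos: [628.0, 67.6, 105.3]
eef_rot: [3.138, 0.0, 1.643]
force: [0.7, 0.8, -1.8]
gripper_width: 32.7
finger_force: 40.2
[627.98768537  67.5794912  105.31272775] [ 0.73315161  0.75244339 -1.76107768] [-11.34 -17.71]
```

```bash
python3 -m handwheel '[[-1.89,-2.95,0,0,0],[-1.89,-2.95,0,0,0],[-1.89,-2.95,0,0,0],[-1.89,-2.95,0,0,0],[-1.89,-2.95,0,0,0]]';python3 -m handwheel '[[-1.89,-2.95,0,0,0],[0,0,0,0,0],[0,0,0,0,0],[0,0,0,0,0],[0,0,0,0,0]]'
python3 - <<'E'
from h import *
print(state()["tool_pos"],tool(np.array((459.7,-58.3))-state()["tool_pos"][:2]))
p,d=capture("wrist");cv2.imwrite("pics/w4.png",p[:,:,::-1])
E
```

```text
clock: 13.6
tool_pos: [482.9, -37.6, 100.2]
eef_rot: [-3.136, -0.001, 1.643]
force: [0.5, -1.4, -1.1]
gripper_width: 33.0
finger_force: 40.4
clock: 14.02
tool_pos: [458.4, -57.9, 102.5]
eef_rot: [-3.141, -0.001, 1.643]
force: [0.4, 0.3, -1.2]
gripper_width: 33.0
finger_force: 40.7
[458.41394918 -57.85522044 102.53452885] [-0.05  0.13]
```

View pics/w4.png

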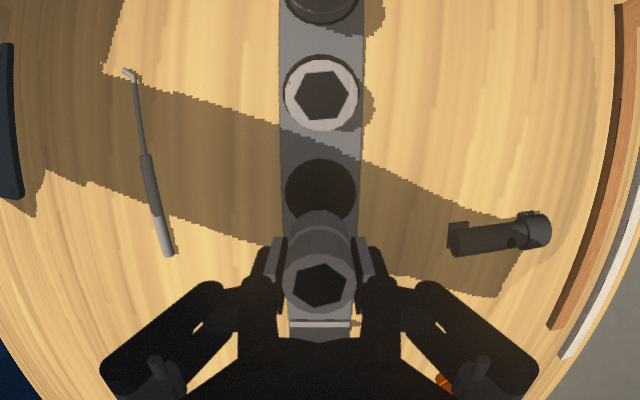

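The 42 socket stands on pad b at (321,92). The held 34 is above pad c, centre line at about x=320, so I'll lower it.

```bash
python3 -m handwheel '[[0,0.1,2.5,0,0],[0,0,2.5,0,0],[0,0,1.9,0,0],[0,0,0.6,0,0],[0,0,0.1,0,0]]';python3 -m handwheel '[[0,0,0.05,0,0],[0,0,0,0,0],[0,0,0,0,1],[0,0,0,0,1],[0,0,0,0,1]]';python3 -m handwheel '[[0,0,0,0,1],[0,0,0,0,1],[0,0,-3,0,1],[0,0,-3.5,0,1],[0,0,-3.5,0,1]]'
python3 -m handwheel '[[0,0,0,0,1],[0,0,0,0,1],[0,0,0,0,1]]'
python3 - <<'E'
from h import *
s=state();print(s["tool_pos"],s["force"],tool(np.array((632,-247))-s["tool_pos"][:2]))
E
```

```text
clock: 14.48
tool_pos: [458.9, -57.3, 28.4]
eef_rot: [-3.139, -0.001, 1.644]
force: [-5.7, 2.3, 10.1]
gripper_width: 32.9
finger_force: 42.7
clock: 14.9
tool_pos: [460.2, -58.1, 27.2]
eef_rot: [3.14, 0.0, 1.644]
force: [-0.1, 0.2, 0.5]
gripper_width: 68.2
finger_force: 0.0
clock: 15.32
tool_pos: [457.9, -57.9, 126.6]
eef_rot: [-3.139, -0.001, 1.643]
force: [1.0, 0.2, 0.3]
gripper_width: 85.5
finger_force: 0.0
clock: 15.57
tool_pos: [459.2, -58.3, 126.6]
eef_rot: [3.141, 0.0, 1.643]
force: [0.1, -0.4, -0.7]
gripper_width: 85.3
finger_force: 0.0
[459.18402746 -58.29532698 126.63687542] [ 0.09806844 -0.42185099 -0.72261895] [-20.06  15.88]
```

```bash
python3 -m handwheel '[[-2.87,2.27,0,0,1],[-2.87,2.27,0,0,1],[-2.87,2.27,0,0,1],[-2.87,2.27,0,0,1],[-2.87,2.27,0,0,1]]';python3 -m handwheel '[[-2.87,2.27,0,0,1],[-2.87,2.27,0,0,1],[0,0,0,0,1],[0,0,0,0,1],[0,0,0,0,1]]'
python3 - <<'E'
from h import *
print(wcyl("socket_26_center",26),state()["tool_pos"])
p,d=capture("wrist");cv2.imwrite("pics/w5.png",p[:,:,::-1])
E
```

```text
clock: 15.98
tool_pos: [582.2, -193.8, 123.8]
eef_rot: [-3.138, -0.002, 1.643]
force: [0.8, -0.0, 0.8]
gripper_width: 85.3
finger_force: 0.0
clock: 16.4
tool_pos: [630.7, -246.5, 123.8]
eef_rot: [-3.137, -0.003, 1.642]
force: [-1.0, -0.3, 0.1]
gripper_width: 85.4
finger_force: 0.0
[(0.77, array([ 631.7, -247.6]), array([320. , 191.3]), 'tool shift cm', array([-0.16,  0.05])), (0.64, array([ 647.4, -313.2]), array([331.7, 258.9]), 'tool shift cm', array([-6.82,  1.13]))] [ 631.15578064 -246.03001814  126.45330345]
```

View pics/w5.png

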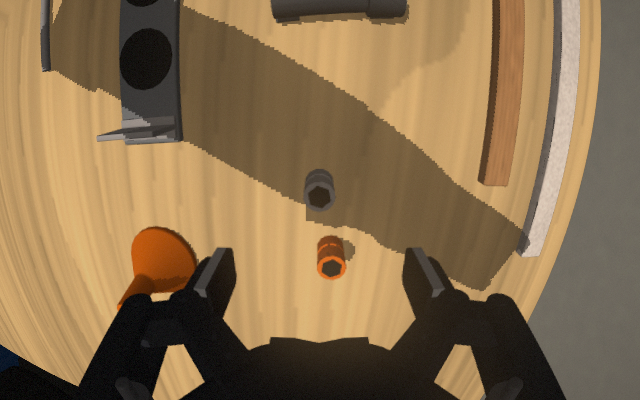

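The grey 26 socket is at (320,190), with the orange decoy at (331,258) well outside the finger paths. I'll grip the grey one.

```bash
python3 -m handwheel '[[-0.1,0.05,3.2,0,1],[0,0,3.2,0,1],[0,0,3.0,0,1],[0,0,1.6,0,1],[0,0,0.5,0,1]]' 40;python3 -m handwheel '[[0,0,0,0,0],[0,0,0,0,0],[0,0,0,0,0],[0,0,0,0,0],[0,0,0,0,0]]';python3 -m handwheel '[[0,0,0,0,0],[0,0,-1,0,0],[0,0,-3,0,0],[0,0,-3,0,0],[0,0,-2,0,0]]';python3 -m handwheel '[[0,0,0,0,0],[0,0,0,0,0]]'
python3 - <<'E'
from h import *
s=state();print(s["tool_pos"],s["force"],tool(np.array((465.2,-138))-s["tool_pos"][:2]))
E
```

```text
clock: 16.97
tool_pos: [629.3, -245.6, 8.1]
eef_rot: [-3.136, -0.004, 1.644]
force: [-0.6, 0.5, -0.4]
gripper_width: 85.8
finger_force: 0.0
clock: 17.38
tool_pos: [633.9, -248.9, 14.2]
eef_rot: [3.139, 0.002, 1.643]
force: [-0.9, 0.0, 5.8]
gripper_width: 25.5
finger_force: 6.1
clock: 17.8
tool_pos: [633.2, -248.4, 104.7]
eef_rot: [3.14, 0.001, 1.643]
force: [1.4, -1.0, -0.4]
gripper_width: 24.8
finger_force: 39.4
clock: 17.97
tool_pos: [634.0, -248.8, 104.2]
eef_rot: [3.138, 0.002, 1.643]
force: [0.2, 0.4, -2.0]
gripper_width: 24.7
finger_force: 39.4
[ 633.98047016 -248.8446065   104.17852144] [ 0.23883929  0.36623447 -1.98071912] [ 12.27 -16.04]
```

```bash
python3 -m handwheel '[[2.04,-2.66,0,0,0],[2.04,-2.66,0,0,0],[2.04,-2.66,0,0,0],[2.04,-2.66,0,0,0],[2.04,-2.66,0,0,0]]';python3 -m handwheel '[[2.04,-2.66,0,0,0],[0,0,0,0,0],[0,0,0,0,0],[0,0,0,0,0],[0,0,0,0,0]]'
python3 - <<'E'
from h import *
print(state()["tool_pos"],tool(np.array((465.2,-138))-state()["tool_pos"][:2]))
p,d=capture("wrist");cv2.imwrite("pics/w6.png",p[:,:,::-1])
E
```

```text
clock: 18.38
tool_pos: [489.6, -154.4, 98.8]
eef_rot: [-3.137, -0.003, 1.643]
force: [-0.6, 0.2, -1.0]
gripper_width: 24.8
finger_force: 39.6
clock: 18.8
tool_pos: [465.4, -138.1, 101.5]
eef_rot: [3.141, 0.0, 1.642]
force: [0.1, 0.8, -1.3]
gripper_width: 24.7
finger_force: 39.6
[ 465.39271457 -138.0936081   101.4701165 ] [ 0.01 -0.02]
```

View pics/w6.png

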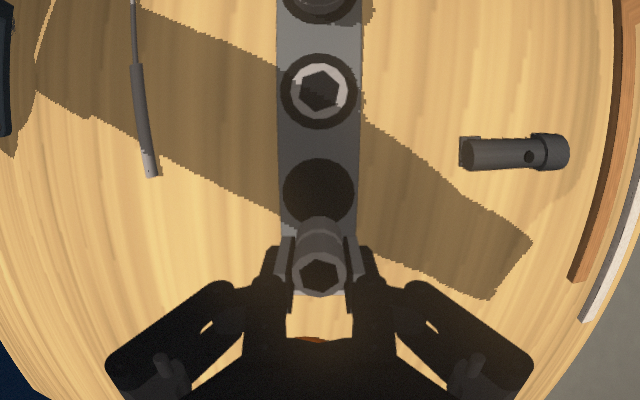

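The 34 socket stands on pad c at (319,90). The held 26 is over pad d, so I'll place it.

```bash
python3 -m handwheel '[[0,0,2.5,0,0],[0,0,2.5,0,0],[0,0,1.9,0,0],[0,0,0.6,0,0],[0,0,0.1,0,0]]';python3 -m handwheel '[[0,0,0.05,0,0],[0,0,0,0,0],[0,0,0,0,0.8],[0,0,0,0,0.8],[0,0,0,0,0.8]]';python3 -m handwheel '[[0,0,0,0,0.8],[0,0,0,0,0.8],[0,0,-3,0,0.8],[0,0,-3.5,0,0.8],[0,0,-3.5,0,0.8]]'
python3 -m handwheel '[[0,-3,-2,0,0.8],[0,-3,-2,0,0.8],[0,-3,-2,0,0.8],[0,0,0,0,0.8],[0,0,0,0,0.8]]'
python3 - <<'E'
from h import *
for cam in("top","side"):
    p,_=capture(cam);c=p[205:275,230:405] if cam=="top" else p[165:300,215:385]
    cv2.imwrite(f"pics/{cam}1.png",cv2.resize(c[:,:,::-1],None,fx=4,fy=4,interpolation=cv2.INTER_CUBIC))
    for d,h in S.items(): print(cam,d,find(cam,f"socket_{d}_center",d/2,13,13+h))
E
```

```text
clock: 19.27
tool_pos: [465.0, -138.0, 26.6]
eef_rot: [-3.14, -0.0, 1.642]
force: [-4.0, 1.7, 8.4]
gripper_width: 25.1
finger_force: 41.0
clock: 19.68
tool_pos: [465.4, -138.0, 25.5]
eef_rot: [3.141, 0.0, 1.643]
force: [0.3, -0.1, -0.9]
gripper_width: 60.3
finger_force: 0.0
clock: 20.1
tool_pos: [463.5, -137.0, 125.1]
eef_rot: [-3.139, -0.002, 1.643]
force: [1.1, -0.2, 0.2]
gripper_width: 68.3
finger_force: 0.0
clock: 20.52
tool_pos: [375.3, -144.8, 187.3]
eef_rot: [3.137, 0.003, 1.641]
force: [0.6, -0.1, -0.5]
gripper_width: 68.4
finger_force: 0.0
top 26 [(0.62, array([ 646.3, -308.5]), array([423.1, 162. ]), 101), (0.52, array([ 469.6, -137. ]), array([363.9, 230.9]), 97)]
top 34 [(0.63, array([463. , -57.7]), array([333.1, 234.6]), 173)]
top 42 [(0.5, array([456.8,  20.5]), array([302.5, 238.1]), 254)]
top 50 [(0.76, array([453.2,  99.2]), array([271. , 240.7]), 368)]
side 26 [(0.86, array([ 636.5, -317.5]), array([462.8, 268.6]), 302), (0.82, array([ 465.7, -135.8]), array([334.4, 255.3]), 273)]
side 34 [(0.97, array([460.5, -55.2]), array([306.7, 232.4]), 407)]
side 42 []
side 50 [(0.88, array([449.3, 108. ]), array([256.4, 191.3]), 606)]
```

View pics/side1.png

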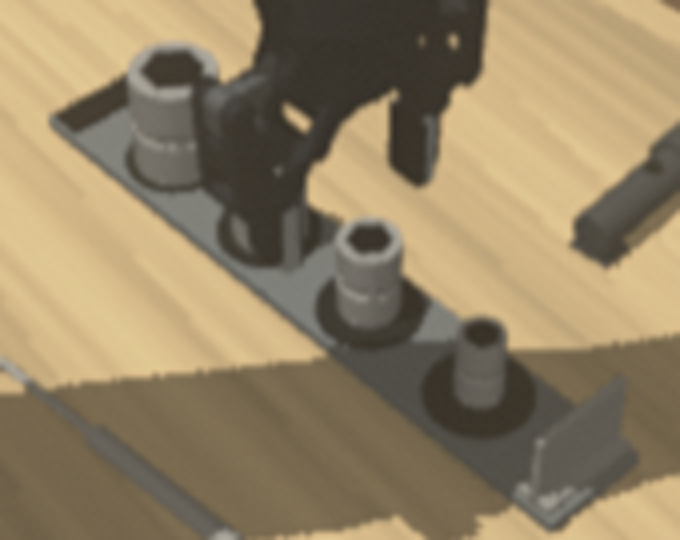

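View pics/top1.png

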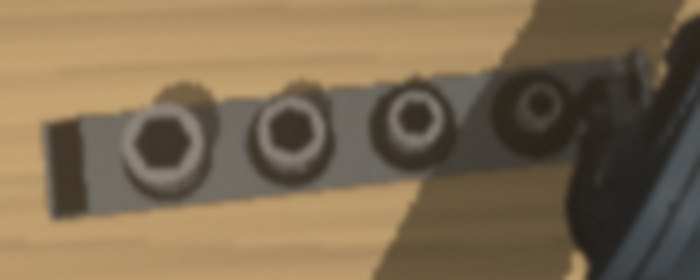

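Both views show all four sockets upright, each within about 3 mm of its pad centre and in the right order from the plate. The gripper is clear.

```bash
python3 -c "
from rig import *
print(close_job())"
```

```text
the job is handed in; nothing more can be done
None
```

The four sockets stand upright and released on the pads, with 26, 34, 42 and 50 mm running from the steel plate end (pad d) to pad a, each within about 3 mm of its pad centre; the job was handed in at about 21 s, and no verdict was returned.

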